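# Load the drying plate, click its timer to six and start it

### The job

Of the three unglazed bowls on the wooden board, take the small one with the petal rim and stand it upright on the round steel disc of the drying plate, foot wholly on the disc; set it down, do not drop it. Then turn the timer dial on the sloping panel clockwise to setting 6, the sixth click from its off stop, and after that push the start lever over, up the slope, to its other stop. Leave the bowl standing there with the dial at 6 and the lever over, and do not disturb the other pieces on the table.

Things in the scene. Friction and masses are not known exactly. Their poses are not given: they have to be found in the camera images.
- bowl: The bowl to dry: small unglazed clay bowl with 8 rounded petals on its rim, 64 mm across (66 mm over petal corners), walls 5 mm, 45 mm high to the petal tips (wall itself 36 mm, upright from 18 mm up; foot 45 mm across), 0.08 to 0.17 kg. Stands on the board. Origin: centre of its underside, z up.
- board: Fixed wooden ware board 220 x 240 x 12 mm, lying flat at the robot's left; the three bowls stand on it in any order, about 100 mm or more between centres. Origin: centre of its underside, top face 12 mm above.
- dryer: The drying plate, a fixed white box 200 mm (x) x 260 mm (y), top face 87 mm above the table, with a sloping control panel along its own -x side, whose lower edge is 193 mm from the origin. Origin: centre of the box's underside at table height; its x axis points away from the control side, z up. It stands turned so that the controls face to the right, seen from the robot (yaw 1.05 to 1.55).
- disc_top (a point): Centre of the top face of the round steel disc, 120 mm across, raised 6 mm above the dryer's top face (93 mm above the table). z up.
- panel: The dryer's fixed grey control panel, 113 mm up the slope x 260 mm wide, 35 degrees from level, facing up and to the right. Origin: middle of its face; z: outward normal, x: straight up the slope, y: to the left for someone facing it. Dial axis at x 0, y +55 mm; lever pivot at x 0, y -75 mm, 12 mm above the face, on a block 56 x 36 mm, 10 mm high.
- dial (a joint): Timer dial, rad: 0 at its off stop, grows clockwise seen from outside the panel, to 4.0. Settings 0 to 10, one sprung click (0.1 N m to pass) every 0.4 rad; it rests only in a click: setting 6 is 2.4. Starts at any setting from 0 to 4. Ticks on the panel mark the settings: the thick longest one is off, those of 5 and 10 are a little longer; 5 points straight up the slope.
- dial_grip (a point): Point on the dial's axis, 31 mm out from the panel, where to grip its bar. The dial is black: a skirt 52 mm across and 9 mm high, on it a bar 50 mm long, 14 mm thick, from the skirt to 40 mm out from the panel, grasped across its thickness. The point turns with the dial: z outward along its axis (panel normal), x along the bar to the pointer end (white line).
- lever (a joint): Start lever, rad: 0 leaning down the slope, 1.0 at the stop leaning up the slope. It stays where it is left and takes about 1.5 N at the tip. Starts within 0.1 of the lower stop.
- lever_tip (a point): Centre of the lever's black ball, 18 mm across, 40 mm from the pivot; the steel stem is 8 mm thick. It swings in the panel's x-z plane, from 19 mm below to 19 mm above the pivot along the slope, about 47 mm out from the panel.
- bowl_plain: Bystander: bowl of the same clay with a plain rim, 64 mm across, 40 mm high, on the board. Origin: centre of its underside.
- bowl_large: Bystander: larger petal-rimmed bowl, 86 mm across, 60 mm high, on the board. Origin: centre of its underside.
- clayhand_a: Bystander: upright clay hand, 87 mm high, on a round foot 52 mm across, standing on the dryer's top at a corner away from the panel and the robot. Origin: centre of its underside.
- clayhand_b: Bystander: the same kind of clay hand, 92 mm high, on the table at the far left. Origin: centre of its underside.
- jar: Bystander: glass jar with a brass lid, 72 mm across, 85 mm high, on the table at the near right. Origin: centre of its underside.
- brush: Bystander: brush lying on the table at the right. Origin: near its middle, at table height.
- spatula: Bystander: spatula lying on the table at the near left. Origin: near its middle, at table height.

How it is judged (in metres and radians):
On the way, in this order (a step that is already met when the one before it is completed fails the run):
1. the petal-rimmed small bowl stands on the disc, let go (horizontal distance between bowl and disc_top below 0.038 m and z of bowl in the frame of disc_top between -0.003 and 0.004 m and angle between bowl's own z axis and vertical below 0.1 rad and contact force between the fingers and bowl below 0.1 N), for 0.2 s.
2. the dial rests at setting 6 (value of joint dial between 2.28 and 2.52 rad and velocity of joint dial between -0.1 and 0.1 rad/s), for 0.2 s.
3. the start lever is pushed over to its upper stop (value of joint lever above 0.85 rad), for 0.2 s.
At the end, for the whole second after the job is handed in: The small petal-rimmed bowl stands at rest, upright (within 0.1 rad) on the disc with its origin within 38 mm of the disc's centre and not touched by the fingers; the dial is at setting 6 (2.4 rad, within 0.12); the lever is over (beyond 0.85 rad) (all of step 1 and value of joint dial between 2.28 and 2.52 rad and value of joint lever above 0.85 rad and linear speed of bowl below 0.02 m/s).
It fails at once if the bowl is dropped: loose in the air more than 15 mm above the disc's height (contact force between bowl and anything else below 0.01 N and z of bowl in the frame of disc_top above 0.015 m).
It fails at once if one of the other pieces (two bowls, two clay hands, jar, brush, spatula) is moved by more than 30 mm (distance of any of bowl_plain, bowl_large, clayhand_a, clayhand_b, jar, brush, spatula from where it was at the start of the episode above 0.03 m).
It also fails if it takes over 72 s, if anything falls off the work surface, if the arm or the gripper's body presses on something with over 40 N, if the wrist force passes 120 N, or if a joint passes its speed limit or range.

### The arm

A 6-joint arm with a two-finger parallel gripper is mounted at the origin on the work surface. World frame = base frame: x ahead of the robot, y to its left, z up, the work surface at z = 0. Lengths are in m, angles in degrees, forces in N, time in s.
With the tool pointing down it reaches from about 0.275 to 0.75 m from the base axis. Payload 10.2 kg.
Tool frame: the origin (TCP) lies on the mounting face of the last link; the fingertips stand 166 mm ahead of it and the grasp point (between the pads) lies 147 mm ahead of it; z points along the fingers, y is the line along which they close (so a half turn about z gives the same grasp; the last joint's range is limited). The gripper opens to 88 mm and grips with 3 to 60 N. Pads are 18 mm wide; open, the fingers measure 123 mm over their backs; the gripper's body (75 mm by 187 mm) begins 45 mm behind the grasp point.
Start: joints at [-82.013, 17.928, 85.812, -0, 76.261, -12.8], TCP at [0.186, -0.491, 0.405] pointing down, gripper open.
Joint ranges: [-168.41, 168.41], [-55.51, 124.54], [10.69, 146.95], [-70.63, 250.63], [1, 178], [-165.06, 165.06]. Speed limits (degrees/s): [136.94, 136.94, 172.46, 180, 180, 180].

### API

Orientations are given as [roll, pitch, yaw] about the fixed x, y, z axes, in that order (R = Rz(yaw) Ry(pitch) Rx(roll)).
In Python, from rig import arm, optics gives the robot as it stands (arm), with the cameras (optics).
- The arm moves only by the tool drive_effector, called by a JSON object that holds its "fn" and its "kwargs", one argument or row to a line. Schema: {"type":"object","properties":{"steps":{"type":"array","items":{"type":"number"},"minItems":6,"maxItems":60},"jaw":{"type":"number"},"force":{"type":"number"},"only":{"type":"string"},"quiet":{"type":"boolean"},"lines":{"type":"string"}},"required":["steps"],"additionalProperties":false}. steps is one flat list of numbers that holds 1 to 10 rows one after another, with no inner brackets; each row has 6 numbers: dx, dy, dz in units of 25 mm, then a rotation vector rx, ry, rz in degrees; each row is the pose to reach, as a shift and turn from the pose commanded when the call began, along the tool's axes at that moment; what a row does not reach only later rows make up. A row lasts 1/12 s, in which the tool goes at most 0.0417 m and 7.16 degrees, less where a joint would pass 70% of its speed; a pose out of reach is approached as far as the arm can. jaw is the opening from 0.0 (shut) to 1.0 (fully open), set as the call begins (left out keeps the last). The fingers move at their own pace and stop on an object; force is the grip in N (left out, the last holds). Time passes only in rows, so rows that do not move let the fingers close. The tool returns the time, the measured TCP pose, the force, the opening and the grip force at its end. only (a regular expression) keeps the lines of the reply that match it, lines (a string "A,B") keeps lines A to B, and quiet returns only ok. Input that does not fit is refused with a message, and nothing moves.
- arm.get_state(): the state, without advancing time (a new reading comes with each control period).
- optics.snapshot(name): name is "scene" or "top" or "wrist"; returns a dict with "color" (384x512x3 uint8, blue, green, red), "camera_matrix" (3x3 intrinsics, pixels), "R" (3x3) and "t" (3): a world point X has camera coordinates R X + t. Camera axes: x right, y down, z forward; pixel columns grow to the right and rows downward; lengths in m; the calibration is good to about 2 mm. The wrist camera is an equidistant fisheye: a pixel r from the principal point sees the ray r / f radians off the axis. A picture is of the moment at which its call begins. There is no depth.
- arm.job_done(): hands the job in; it is judged then, once.
The state is a dict: "t": time; "qpos": joint angles; "qvel": joint speeds; "joint_efforts": joint torques, N m; "tool_pos": TCP position; "orientation": TCP orientation; "force": force on the tool from outside, world axes, zero at the start; "moment": the same for the moment, N m; "gripper_width": opening from 0.0 (shut) to 1.0 (fully open); "grip_force": force on a finger pad.
Only numpy, scipy, OpenCV 4.12 (cv2) and the standard library are available. Lean on these libraries where they do the work, as an engineer would, in place of code of your own. Each camera call takes 0.05 s, during which the arm holds its last target. There are 200 camera calls.

## Working session

There is one attempt and no reset: what is moved stays moved. The work goes in short steps, Python scripts to look and compute and a tool call to move; the robot and the scene stay as the last step left them, time stands still between calls to the robot, and variables do not carry over. Pictures are saved under pics/ and viewed, at most 10 in all, crops included, and the job is handed in when it is done.

```bash
ls; mkdir -p pics; python3 - <<'E'
from rig import arm, optics
import cv2,numpy as np
for n in ["scene","top"]:
    s=optics.snapshot(n); cv2.imwrite(f"pics/{n}0.png",cv2.resize(s["color"],None,fx=1.5,fy=1.5)); print(n,s["camera_matrix"].round(1).tolist(),s["R"].round(3).tolist(),s["t"].round(3).tolist())
    np.savez(f"pics/{n}0.npz",**s)
print(arm.get_state())
E
```

```text
pics
rig.py
scene [[405.8, 0.0, 255.4], [0.0, 405.8, 196.4], [0.0, 0.0, 1.0]] [[-0.82, 0.573, -0.004], [0.484, 0.689, -0.54], [-0.306, -0.444, -0.842]] [0.424, -0.161, 1.479]
top [[440.3, 0.0, 253.8], [0.0, 440.3, 189.4], [0.0, 0.0, 1.0]] [[0.015, -0.999, 0.028], [-0.994, -0.018, -0.111], [0.112, -0.026, -0.993]] [-0.076, 0.485, 1.403]
{'t': 0.1, 'qpos': array([-8.20140253e+01,  1.79555578e+01,  8.58477142e+01, -2.68787443e-04,
        7.62613722e+01, -1.27989664e+01]), 'qvel': array([ 0.00864118, -0.00323876, -0.10965588, -0.0032166 ,  0.04219194,
       -0.06211998]), 'joint_efforts': array([ 4.21952558e-03, -4.02815866e+01, -2.52640307e+01,  6.96676690e-02,
        3.42954928e-02, -6.15682848e-05]), 'tool_pos': array([ 0.18629412, -0.49080466,  0.40423703]), 'orientation': array([-1.79936904e+02, -1.40661381e-02,  2.07849973e+01]), 'force': array([0.58232379, 0.50156672, 0.59809067]), 'moment': array([ 0.01418941,  0.0148508 , -0.00893341]), 'grip_force': 0.0, 'gripper_width': 1.003169036209822}
```

View pics/scene0.png

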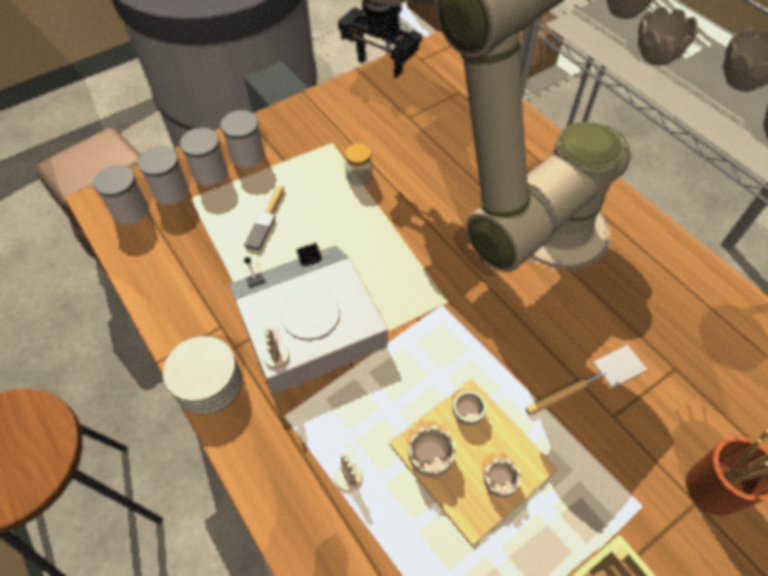

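View pics/top0.png

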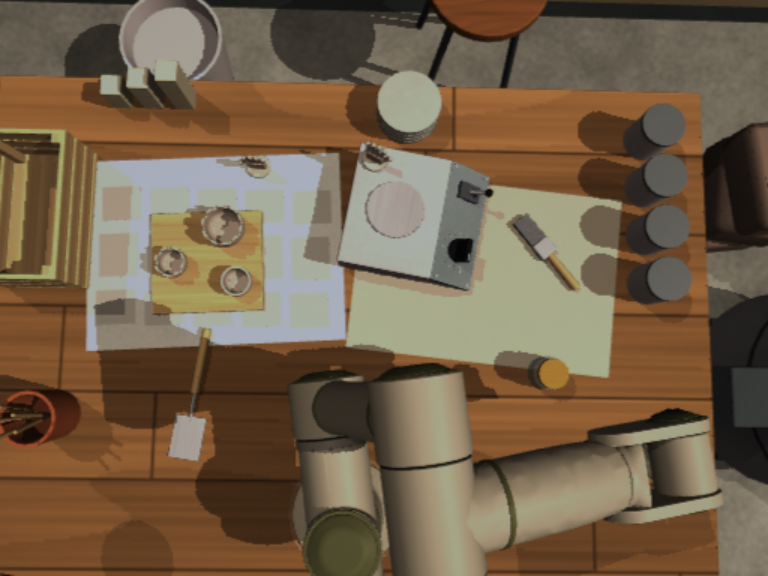

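The target bowl (small, petal rim) is at top-view (170,262)/1.5 and scene (502,476)/1.5. The disc is at top (395,209)/1.5, the dial at (460,250)/1.5 and the lever ball at (489,192)/1.5. Next I'll measure from enlarged crops.

```bash
cat > h.py <<'E'
import numpy as np,cv2
def load(n): return dict(np.load(f"pics/{n}.npz"))
def ray(s,u,v,fish=False):
    K=s["camera_matrix"]
    x=np.array([(u-K[0,2])/K[0,0],(v-K[1,2])/K[1,1]])
    if fish:
        r=np.hypot(*x); d=np.r_[x/max(r,1e-9)*np.sin(r),np.cos(r)]
    else: d=np.r_[x,1]
    R=s["R"]; d=R.T@d; return -R.T@s["t"],d/np.linalg.norm(d)
def onz(s,u,v,z,fish=False):
    c,d=ray(s,u,v,fish); return c+d*(z-c[2])/d[2]
def tri(*rays):
    A=np.zeros((3,3));b=np.zeros(3)
    for c,d in rays:
        P=np.eye(3)-np.outer(d,d);A+=P;b+=P@c
    X=np.linalg.solve(A,b)
    return X,[round(float(np.linalg.norm((np.eye(3)-np.outer(d,d))@(X-c)))*1000,1) for c,d in rays]
def proj(s,X):
    p=s["R"]@X+s["t"];p=s["camera_matrix"]@(p/p[2]);return p[:2]
E
python3 - <<'E'
from h import *
t=load("top0")["color"];s=load("scene0")["color"]
def c(im,x,y): return cv2.resize(im[y:y+75,x:x+100],(400,300),interpolation=cv2.INTER_CUBIC)
cv2.imwrite("pics/m1.png",np.vstack([np.hstack([c(t,235,105),c(t,90,130)]),np.hstack([c(s,150,155),c(s,270,255)])]))
E
```

```text
(no output)
```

View pics/m1.png

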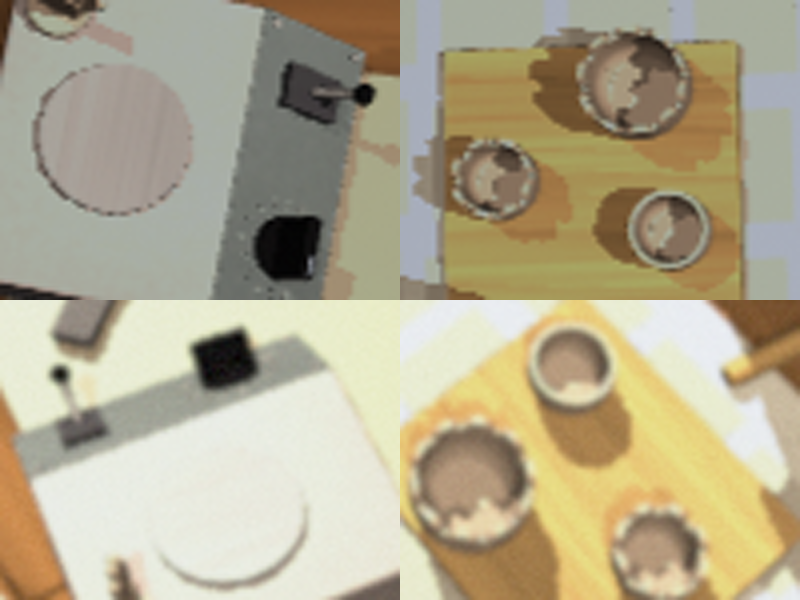

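```bash
python3 - <<'E'
from h import *
T=load("top0");S=load("scene0")
t=lambda x,y:(235+x/4,105+y/4); s=lambda x,y:(150+x/4,155+(y-300)/4)
tb=lambda x,y:(90+(x-400)/4,130+y/4); sb=lambda x,y:(270+(x-400)/4,255+(y-300)/4)
print("bowl",onz(T,*tb(495,179),.055),onz(S,*sb(658,548),.055),tri(ray(T,*tb(495,179)),ray(S,*sb(658,548))))
for n,p in dict(L=(452,179),R=(538,179),t=(495,138),b=(495,221)).items(): print(n,onz(T,*tb(*p),.052))
print("disc",onz(T,*t(113.5,138),.093),onz(S,*s(230,515),.093))
print("ball",tri(ray(T,*t(365,95)),ray(S,*s(60,375))))
for n,p,z in [("seamfar",(262,8),.087),("seamnear",(215,298),.087),("lowfar",(363,48),.022)]: print(n,onz(T,*t(*p),z))
for n,p,z in [("seamfar",(28,478),.087),("seamnear",(333,372),.087),("lowfar",(15,437),.022),("lownear",(300,335),.022)]: print(n,onz(S,*s(*p),z))
print("dial",tri(ray(T,*t(287,247)),ray(S,*s(224,358))))
E
```

```text
bowl [0.52162885 0.3781956  0.055     ] [0.52342647 0.38433069 0.055     ] (array([0.52177875, 0.38202632, 0.0462431 ]), [1.6, 1.6])
L [0.52139016 0.41290922 0.052     ]
R [0.52270772 0.34519074 0.052     ]
t [0.55500255 0.38073489 0.052     ]
b [0.48846714 0.37738011 0.052     ]
disc [ 0.63716862 -0.09335072  0.093     ] [ 0.63616952 -0.08557163  0.093     ]
ball (array([ 0.67865173, -0.29379179,  0.07507776]), [2.6, 2.6])
seamfar [ 0.74680233 -0.21081821  0.087     ]
seamnear [ 0.51271364 -0.17475138  0.087     ]
lowfar [ 0.73454862 -0.30418441  0.022     ]
seamfar [ 0.74668669 -0.20879902  0.087     ]
seamnear [ 0.49522832 -0.15713115  0.087     ]
lowfar [ 0.72864661 -0.29620201  0.022     ]
lownear [ 0.47373004 -0.24873407  0.022     ]
dial (array([ 0.55630093, -0.23306913,  0.06998236]), [1.0, 1.0])
```

```bash
cat >> h.py <<'E'
from scipy.spatial.transform import Rotation as Ro
def delta(grasp,R,depth=.147):
    """TCP shift/turn in tool axes that puts the point `depth` ahead of the TCP at grasp with orientation R"""
    from rig import arm, optics
    s=arm.get_state(); C=Ro.from_euler("xyz",s["orientation"],degrees=True)
    R=Ro.from_matrix(R) if isinstance(R,np.ndarray) else R
    p=np.array(grasp)-R.apply([0,0,depth])
    print("d",C.inv().apply(p-s["tool_pos"]).round(4),"rv",(C.inv()*R).as_rotvec(degrees=True).round(2),"t",s["t"],"f",s["force"].round(1))
def down(yaw): return Ro.from_euler("xyz",[180,0,yaw],degrees=True)
E
python3 -c "
from h import *
delta([.522,.38,.2],down(90))"
```

```text
d [ 0.6229 -0.6949  0.0582] rv [-5.000e-02 -5.000e-02 -6.921e+01] t 0.1 f [0.6 0.5 0.6]
```

Careful with the scale: shifts go in units of 25 mm. That gives: -0.29 m is -11.6, -0.26 m is -10.4.

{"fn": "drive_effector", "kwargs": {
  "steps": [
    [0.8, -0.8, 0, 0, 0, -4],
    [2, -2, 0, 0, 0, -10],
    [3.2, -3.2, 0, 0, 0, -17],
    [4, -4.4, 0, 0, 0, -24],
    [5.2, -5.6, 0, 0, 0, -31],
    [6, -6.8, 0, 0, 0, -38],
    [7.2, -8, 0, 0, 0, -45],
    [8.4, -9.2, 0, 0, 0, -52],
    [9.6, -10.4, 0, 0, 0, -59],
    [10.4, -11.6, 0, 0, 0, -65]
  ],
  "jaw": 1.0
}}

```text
refused: steps[0]: [0.8, -0.8, 0, 0, 0, -4] is not of type 'number' (schema: type "number"). Nothing was moved.
```

Wrong form. The message asks for one flat list, 6 numbers to a row, no inner brackets, so I'll send the same numbers that way.

{"fn": "drive_effector", "kwargs": {
  "steps": [0.8, -0.8, 0, 0, 0, -4, 2, -2, 0, 0, 0, -10, 3.2, -3.2, 0, 0, 0, -17, 4, -4.4, 0, 0, 0, -24, 5.2, -5.6, 0, 0, 0, -31, 6, -6.8, 0, 0, 0, -38, 7.2, -8, 0, 0, 0, -45, 8.4, -9.2, 0, 0, 0, -52, 9.6, -10.4, 0, 0, 0, -59, 10.4, -11.6, 0, 0, 0, -65],
  "jaw": 1.0
}}

```text
t: 0.93
tool_pos: [0.3269, -0.1255, 0.4047]
orientation: [180.0, -0.0, 86.1]
force: [0.8, -0.5, 0.4]
gripper_width: 1.0
grip_force: 0.0
```

```bash
python3 -c "
from h import *
delta([.522,.38,.2],down(90))"
```

```text
d [0.5175 0.1605 0.0578] rv [ 0.02 -0.   -3.87] t 0.9333 f [ 0.8 -0.5  0.4]
```

{"fn": "drive_effector", "kwargs": {
  "steps": [1.4, 0.4, 0, 0, 0, -2, 2.8, 0.8, 0, 0, 0, -3.9, 4.4, 1.2, 0, 0, 0, -3.9, 6, 1.6, 0.4, 0, 0, -3.9, 7.6, 2, 0.4, 0, 0, -3.9, 9.2, 2.8, 0.8, 0, 0, -3.9, 10.8, 3.2, 0.8, 0, 0, -3.9, 12.4, 3.8, 1.2, 0, 0, -3.9, 13.6, 4.2, 1.2, 0, 0, -3.9, 14.8, 4.6, 1.2, 0, 0, -3.9]
}}

```text
t: 1.77
tool_pos: [0.4686, 0.2357, 0.3737]
orientation: [-179.9, 0.0, 89.8]
force: [-0.1, -1.3, -0.2]
gripper_width: 0.999
grip_force: 0.0
```

{"fn": "drive_effector", "kwargs": {
  "steps": [1.2, 0.4, 0.2, 0, 0, 0, 2.4, 0.8, 0.4, 0, 0, 0, 3.6, 1.2, 0.6, 0, 0, 0, 4.8, 1.4, 0.8, 0, 0, 0, 5.4, 1.6, 1, 0, 0, 0, 5.9, 1.82, 1.112, 0, 0, 0, 5.9, 1.82, 1.112, 0, 0, 0, 5.9, 1.82, 1.112, 0, 0, 0]
}}

```text
t: 2.43
tool_pos: [0.5145, 0.3804, 0.3462]
orientation: [-179.9, 0.0, 89.7]
force: [-0.3, -0.7, -0.0]
gripper_width: 0.998
grip_force: 0.0
```

```bash
python3 - <<'E'
from h import *
from rig import arm, optics
delta([.522,.38,.2],down(90))
s=optics.snapshot("wrist");np.savez("pics/w1.npz",**s);cv2.imwrite("pics/w1.png",s["color"]);print(s["camera_matrix"],-s["R"].T@s["t"])
E
```

```text
d [-0.0003  0.0075 -0.0008] rv [-0.06  0.04 -0.28] t 2.4333 f [-0.3 -0.7 -0. ]
[[297.31863964   0.         259.58613168]
 [  0.         297.31863964 190.62667994]
 [  0.           0.           1.        ]] [0.51635302 0.4628004  0.326702  ]
```

View pics/w1.png

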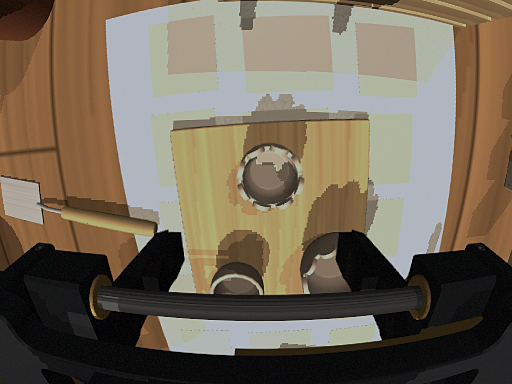

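The target bowl's petal rim is centred near (270,176) in the wrist view. The other two bowls sit at (238,280) and (327,265), clear of the finger line.

```bash
python3 - <<'E'
from h import *
W=load("w1")
for p in [(270,176),(238,176),(302,176),(270,143),(270,210)]: print(onz(W,*p,.053,True).round(4))
delta([.522,.38,.043],down(90))
E
```

```text
[0.5254 0.3872 0.053 ]
[0.4948 0.3873 0.053 ]
[0.5562 0.3871 0.053 ]
[0.5253 0.419  0.053 ]
[0.5256 0.3522 0.053 ]
d [0.0002 0.0075 0.1567] rv [-0.03  0.03 -0.32] t 2.4833 f [ 0.4 -0.3  1. ]
```

To row units: 0.115 m is 4.6, 0.0095 m is 0.38.

{"fn": "drive_effector", "kwargs": {
  "steps": [0.12, 0.38, 0.8, 0, 0, 0, 0.12, 0.38, 1.8, 0, 0, 0, 0.12, 0.38, 2.8, 0, 0, 0, 0.12, 0.38, 3.8, 0, 0, 0, 0.12, 0.38, 4.6, 0, 0, 0, 0.12, 0.38, 5.2, 0, 0, 0, 0.12, 0.38, 5.8, 0, 0, 0, 0.12, 0.38, 6.12, 0, 0, 0, 0.12, 0.38, 6.22, 0, 0, 0, 0.12, 0.38, 6.22, 0, 0, 0],
  "jaw": 1.0
}}

```text
t: 3.32
tool_pos: [0.5242, 0.3828, 0.1916]
orientation: [-180.0, 0.0, 89.7]
force: [-0.5, 0.3, 0.5]
gripper_width: 1.001
grip_force: 0.0
```

{"fn": "drive_effector", "kwargs": {
  "steps": [0, 0, 0, 0, 0, 0, 0, 0, 0, 0, 0, 0, 0, 0, 0, 0, 0, 0, 0, 0, 0, 0, 0, 0, 0, 0, 0, 0, 0, 0, 0, 0, 0, 0, 0, 0, 0, 0, 0, 0, 0, 0, 0, 0, 0, 0, 0, 0],
  "jaw": 0.6,
  "force": 10
}}

```text
t: 3.98
tool_pos: [0.5242, 0.3834, 0.1921]
orientation: [180.0, -0.0, 89.7]
force: [-2.1, -0.9, 4.8]
gripper_width: 0.726
grip_force: 9.8
```

To row units: -0.2 m is -8, -0.17 m is -6.8.

{"fn": "drive_effector", "kwargs": {
  "steps": [0, 0, -0.4, 0, 0, 0, 0, 0, -1, 0, 0, 0, 0, 0, -1.8, 0, 0, 0, 0, 0, -2.8, 0, 0, 0, 0, 0, -3.8, 0, 0, 0, 0, 0, -4.8, 0, 0, 0, 0, 0, -5.8, 0, 0, 0, 0, 0, -6.8, 0, 0, 0, 0, 0, -7.6, 0, 0, 0, 0, 0, -8, 0, 0, 0],
  "force": 15
}}

```text
t: 4.82
tool_pos: [0.524, 0.3833, 0.3945]
orientation: [179.8, -0.1, 89.7]
force: [0.2, -0.8, -1.5]
gripper_width: 0.727
grip_force: 14.9
```

{"fn": "drive_effector", "kwargs": {
  "steps": [-0.4, 0.08, 0, 0, 0, 2, -1.2, 0.28, 0, 0, 0, 6, -2, 0.48, 0, 0, 0, 10, -3, 0.72, 0, 0, 0, 15, -4, 0.96, 0, 0, 0, 20, -5, 1.2, 0, 0, 0, 25, -6, 1.44, 0, 0, 0, 30, -7, 1.68, 0, 0, 0, 35, -8, 1.92, 0, 0, 0, 40, -9, 2.16, 0, 0, 0, 45]
}}

```text
t: 5.65
tool_pos: [0.5769, 0.1561, 0.3896]
orientation: [-179.9, 0.1, 44.3]
force: [0.4, -0.8, -1.6]
gripper_width: 0.729
grip_force: 14.9
```

```bash
python3 -c "
from h import *
delta([.637,-.09,.24],down(15))"
```

```text
d [-0.1289  0.2181  0.0025] rv [-0.07  0.16 29.32] t 5.65 f [ 0.4 -0.8 -1.6]
```

To row units: 0.218 m is 8.72, 0.21 m is 8.4.

{"fn": "drive_effector", "kwargs": {
  "steps": [-0.52, 0.88, 0, 0, 0, 4, -1.08, 1.8, 0, 0, 0, 8, -1.68, 2.8, 0, 0, 0, 12, -2.32, 3.8, 0, 0, 0, 16, -2.92, 4.8, 0, 0, 0, 20, -3.52, 5.92, 0, 0, 0, 24, -4.08, 6.88, 0, 0, 0, 27, -4.6, 7.8, 0, 0, 0, 29, -4.96, 8.4, 0, 0, 0, 29.3, -5.16, 8.72, 0, 0, 0, 29.3]
}}

```text
t: 6.48
tool_pos: [0.6385, -0.0902, 0.3898]
orientation: [-179.9, 0.1, 15.3]
force: [-0.4, -0.1, -1.2]
gripper_width: 0.729
grip_force: 14.9
```

{"fn": "drive_effector", "kwargs": {
  "steps": [0, 0, 0, 0, 0, 0, 0, 0, 0, 0, 0, 0]
}}

```text
t: 6.65
tool_pos: [0.6384, -0.0872, 0.3908]
orientation: [-179.9, 0.0, 15.4]
force: [-0.8, 0.8, -1.6]
gripper_width: 0.727
grip_force: 14.9
```

```bash
python3 - <<'E'
from h import *
from rig import arm, optics
delta([.637,-.09,.24],down(15))
s=optics.snapshot("wrist");np.savez("pics/w2.npz",**s);cv2.imwrite("pics/w2.png",cv2.resize(s["color"],(800,600)))
E
```

```text
d [-0.0021  0.0023  0.0038] rv [-0.06  0.04  0.41] t 6.65 f [-0.8  0.8 -1.6]
```

View pics/w2.png

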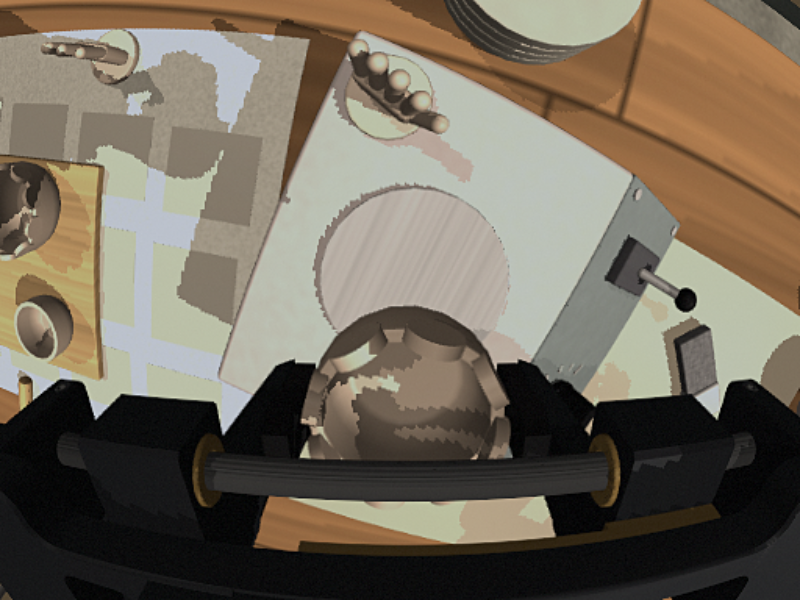

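The disc's far edge is visible at (317,270), (415,187) and (508,275). The clay hand at (395,90) and the lever ball at (685,300) are both well clear of the gripper.

```bash
python3 - <<'E'
from h import *
from scipy.optimize import least_squares
W=load("w2");k=.64
P=np.array([onz(W,x*k,y*k,.093,True)[:2] for x,y in [(317,270),(322,240),(337,215),(365,197),(415,187),(455,197),(485,220),(503,250),(508,280)]])
f=least_squares(lambda c:np.hypot(*(P-c[:2]).T)-c[2],[.64,-.09,.06]);print("disc",f.x,f.fun.round(4))
f=least_squares(lambda c:np.hypot(*(P-c[:2]).T)-.06,[.64,-.09]);print("disc r60",f.x)
for n,p,z in [("backfar",(362,33),.087),("seamfar",(632,177),.087),("seamnear",(532,360),.087),("lowfar",(678,223),.022),("handbase",(388,97),.087),("backnear",(220,373),.087)]: print(n,onz(W,p[0]*k,p[1]*k,z,True).round(4))
T=load("top0");S=load("scene0")
b=ray(W,685*k,300*k,True)
print("ball",tri(ray(T,326.25,128.75),ray(S,165,173.7),b))
E
```

```text
disc [ 0.63906309 -0.08942663  0.06111755] [-0.0015  0.0006  0.0016  0.     -0.0006 -0.0005 -0.0003  0.0002  0.0005]
disc r60 [ 0.64049923 -0.08909411]
backfar [ 0.7819 -0.0195  0.087 ]
seamfar [ 0.7475 -0.2102  0.087 ]
seamnear [ 0.607  -0.1862  0.087 ]
lowfar [ 0.7335 -0.3012  0.022 ]
handbase [ 0.7465 -0.0455  0.087 ]
backnear [0.5358 0.0261 0.087 ]
ball (array([ 0.67880168, -0.29380108,  0.07710327]), [1.9, 3.4, 1.6])
```

To row units: -0.002 m is -0.08, 0.002 m is 0.08.

{"fn": "drive_effector", "kwargs": {
  "steps": [-0.04, 0.08, 0.4, 0, 0, 0, -0.08, 0.08, 1, 0, 0, 0, -0.08, 0.08, 1.6, 0, 0, 0, -0.08, 0.08, 2.4, 0, 0, 0, -0.08, 0.08, 3, 0, 0, 0, -0.08, 0.08, 3.52, 0, 0, 0, -0.08, 0.08, 4, 0, 0, 0, -0.08, 0.08, 4.28, 0, 0, 0, -0.08, 0.08, 4.44, 0, 0, 0, -0.08, 0.08, 4.44, 0, 0, 0]
}}

```text
t: 7.53
tool_pos: [0.637, -0.0898, 0.2798]
orientation: [-180.0, 0.0, 15.4]
force: [-0.3, -0.7, -1.3]
gripper_width: 0.725
grip_force: 14.9
```

{"fn": "drive_effector", "kwargs": {
  "steps": [0, 0, 0.04, 0, 0, 0, 0, 0, 0.08, 0, 0, 0, 0, 0, 0.12, 0, 0, 0, 0, 0, 0.12, 0, 0, 0, 0, 0, 0.12, 0, 0, 0]
}}

```text
t: 7.95
tool_pos: [0.6371, -0.0902, 0.2776]
orientation: [180.0, -0.0, 15.4]
force: [0.6, 0.4, -2.1]
gripper_width: 0.726
grip_force: 14.9
```

To row units: 0.002 m is 0.08, 0.0015 m is 0.06.

{"fn": "drive_effector", "kwargs": {
  "steps": [0, 0, 0.02, 0, 0, 0, 0, 0, 0.04, 0, 0, 0, 0, 0, 0.06, 0, 0, 0, 0, 0, 0.08, 0, 0, 0, 0, 0, 0.08, 0, 0, 0]
}}

```text
t: 8.37
tool_pos: [0.6371, -0.0902, 0.2753]
orientation: [-180.0, 0.0, 15.4]
force: [0.2, 0.1, -1.8]
gripper_width: 0.727
grip_force: 14.9
```

{"fn": "drive_effector", "kwargs": {
  "steps": [0, 0, 0.02, 0, 0, 0, 0, 0, 0.04, 0, 0, 0, 0, 0, 0.06, 0, 0, 0, 0, 0, 0.08, 0, 0, 0, 0, 0, 0.08, 0, 0, 0]
}}

```text
t: 8.78
tool_pos: [0.6371, -0.0902, 0.2733]
orientation: [-180.0, 0.0, 15.4]
force: [-0.2, 0.2, -1.4]
gripper_width: 0.731
grip_force: 14.9
```

To row units: 0.0015 m is 0.06, 0.001 m is 0.04.

{"fn": "drive_effector", "kwargs": {
  "steps": [0, 0, 0.02, 0, 0, 0, 0, 0, 0.04, 0, 0, 0, 0, 0, 0.06, 0, 0, 0, 0, 0, 0.06, 0, 0, 0, 0, 0, 0.06, 0, 0, 0]
}}

```text
t: 9.2
tool_pos: [0.6371, -0.0901, 0.273]
orientation: [180.0, -0.0, 15.4]
force: [-3.0, 1.0, 7.1]
gripper_width: 0.727
grip_force: 14.8
```

Contact at the expected height, so I release and rise.

{"fn": "drive_effector", "kwargs": {
  "steps": [0, 0, 0, 0, 0, 0, 0, 0, 0, 0, 0, 0, 0, 0, 0, 0, 0, 0, 0, 0, 0, 0, 0, 0, 0, 0, 0, 0, 0, 0, 0, 0, 0, 0, 0, 0],
  "jaw": 1.0
}}

```text
t: 9.7
tool_pos: [0.6371, -0.0902, 0.2718]
orientation: [-180.0, 0.0, 15.4]
force: [-0.1, 0.1, -0.4]
gripper_width: 0.997
grip_force: 0.0
```

{"fn": "drive_effector", "kwargs": {
  "steps": [0, 0, -0.4, 0, 0, 0, 0, 0, -1.2, 0, 0, 0, 0, 0, -2.4, 0, 0, 0, 0, 0, -3.6, 0, 0, 0, 0, 0, -4.8, 0, 0, 0, 0, 0, -6, 0, 0, 0, 0, 0, -6.8, 0, 0, 0, 0, 0, -6.8, 0, 0, 0]
}}

```text
t: 10.37
tool_pos: [0.6367, -0.0899, 0.4478]
orientation: [179.7, -0.4, 15.4]
force: [0.7, 0.0, 1.0]
gripper_width: 0.999
grip_force: 0.0
```

```bash
python3 - <<'E'
from h import *
# panel frame, yaw 80 about disc/seam estimate
th=np.radians(80); ex=np.array([np.cos(th),np.sin(th),0]); ey=np.array([-np.sin(th),np.cos(th),0])
for p in [(.7475,-.2102,.087),(.7468,-.2108,.087),(.7467,-.2088,.087)]:
    print("seamfar->dryer origin", (np.array(p)+.1*ex+ (-1)*0*ey).round(4), "y end sign:", ey.round(3))
E
```

```text
seamfar->dryer origin [ 0.7649 -0.1117  0.087 ] y end sign: [-0.985  0.174  0.   ]
seamfar->dryer origin [ 0.7642 -0.1123  0.087 ] y end sign: [-0.985  0.174  0.   ]
seamfar->dryer origin [ 0.7641 -0.1103  0.087 ] y end sign: [-0.985  0.174  0.   ]
```

```bash
cat >> h.py <<'E'
def panel(yaw=80,o=(.6365,-.089)):
    t=np.radians(yaw);a=np.radians(35)
    ex=np.array([np.cos(t),np.sin(t),0]);z=np.array([0,0,1.])
    px=np.cos(a)*ex+np.sin(a)*z;pn=-np.sin(a)*ex+np.cos(a)*z;py=np.cross(pn,px)
    O=np.r_[o,0]-.1465*ex+.0546*z
    return O,px,py,pn
def toolR(ang=0):  # tool looking into the panel, tool x at ang (deg, ccw seen from outside) from up-slope
    O,px,py,pn=panel();a=np.radians(ang)
    x=np.cos(a)*px+np.sin(a)*py
    return np.c_[x,np.cross(-pn,x),-pn]
E
python3 - <<'E'
from h import *
O,px,py,pn=panel();g=O+.055*py+.031*pn;print(O,g)
delta(g+.2*pn-.06*px,toolR(),0)
E
```

```text
[ 0.61106054 -0.23327434  0.0546    ] [ 0.5538085  -0.24123442  0.07999371]
d [-0.1921  0.2707  0.2383] rv [ 20.18  30.95 -62.34] t 10.3667 f [0.7 0.  1. ]
```

To row units: 0.27 m is 10.8, 0.244 m is 9.76.

{"fn": "drive_effector", "kwargs": {
  "steps": [-0.76, 1.08, 0, 1.8, 2.8, -5.6, -1.52, 2.16, 0, 3.8, 5.9, -11.8, -2.32, 3.24, 0, 5.8, 8.9, -18, -3.08, 4.32, 0, 7.9, 12.1, -24.3, -3.84, 5.4, 0, 9.9, 15.2, -30.6, -4.6, 6.48, 0.8, 11.9, 18.3, -36.8, -5.36, 7.6, 1.6, 13.9, 21.3, -43, -6.16, 8.68, 2.4, 15.9, 24.5, -49.3, -6.92, 9.76, 3.6, 18, 27.6, -55.6, -7.68, 10.8, 4.8, 20, 30.8, -62]
}}

```text
t: 11.2
tool_pos: [0.524, -0.3992, 0.3244]
orientation: [-179.2, -34.6, 78.5]
force: [0.3, -0.6, 0.4]
gripper_width: 0.999
grip_force: 0.0
```

```bash
python3 - <<'E'
from h import *
O,px,py,pn=panel();g=O+.055*py+.031*pn
delta(g+.2*pn-.06*px,toolR(),0)
E
```

```text
d [-0.0678  0.0034  0.0929] rv [ 0.05  0.42 -1.26] t 11.2 f [ 0.3 -0.6  0.4]
```

{"fn": "drive_effector", "kwargs": {
  "steps": [-0.8, 0.04, 1, 0, 0.2, -0.5, -1.6, 0.08, 2, 0, 0.4, -1.2, -2.2, 0.12, 2.8, 0, 0.4, -1.2, -2.62, 0.136, 3.4, 0, 0.4, -1.2, -2.712, 0.136, 3.716, 0, 0.4, -1.2, -2.712, 0.136, 3.716, 0, 0.4, -1.2, -2.712, 0.136, 3.716, 0, 0.4, -1.2]
}}

```text
t: 11.78
tool_pos: [0.5262, -0.4013, 0.2112]
orientation: [-179.8, -34.8, 79.6]
force: [0.7, -0.2, 1.2]
gripper_width: 1.004
grip_force: 0.0
```

```bash
python3 - <<'E'
from h import *
from rig import arm, optics
O,px,py,pn=panel();g=O+.055*py+.031*pn
delta(g+.2*pn-.06*px,toolR(),0)
s=optics.snapshot("wrist");np.savez("pics/w3.npz",**s);cv2.imwrite("pics/w3.png",cv2.resize(s["color"],(800,600),interpolation=cv2.INTER_CUBIC))
print("cam",-s["R"].T@s["t"], s["R"]@np.c_[px,py,pn])
E
```

```text
d [-0.0022 -0.0006  0.0007] rv [ 0.06  0.19 -0.33] t 11.7833 f [ 0.7 -0.2  1.2]
cam [ 0.54169375 -0.32326947  0.24172646] [[-6.25389685e-03 -9.99980245e-01  6.31322558e-04]
 [-9.48766556e-01  6.13305572e-03  3.15918357e-01]
 [-3.15915988e-01  1.37674309e-03 -9.48786168e-01]]
```

View pics/w3.png

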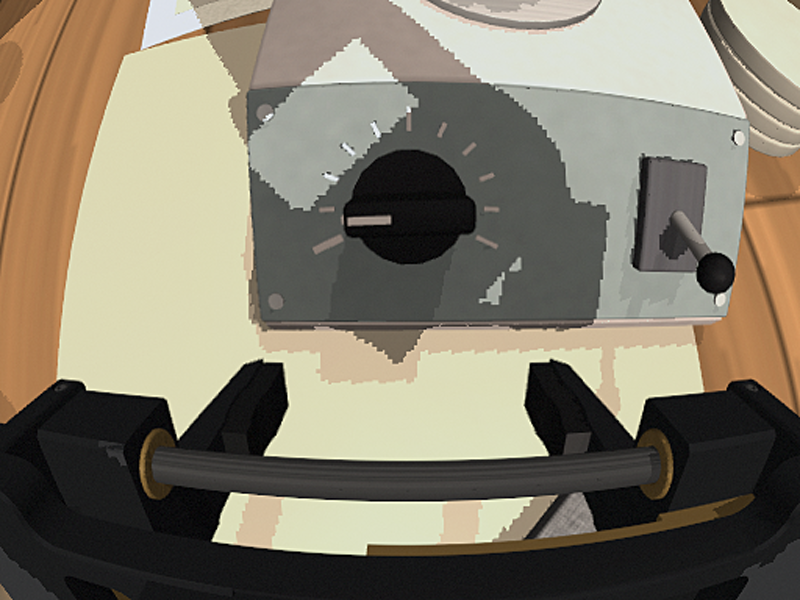

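The dial's pointer (345,220) points straight left at the tick of setting 1; off is at (328,243) and 5 at (410,120). The lever ball is at (715,273).

```bash
python3 - <<'E'
from h import *
W=load("w3");O,px,py,pn=panel()
def onp(u,v,h):
    c,d=ray(W,u*.64,v*.64,True); X=c+d*((O+h*pn-c)@pn)/(d@pn); return np.array([(X-O)@px,(X-O)@py]).round(4)
print("axis skirt c",onp(409,208,.009),"l",onp(352,208,.009),"r",onp(467,208,.009),"t",onp(409,150,.009),"b",onp(409,265,.009))
print("bar",onp(344,219,.04),onp(476,213,.04),onp(410,217,.04), onp(345,220,.04),onp(391,219,.04))
for n,p in dict(ul=(250,83),ur=(748,118),lr=(722,320),ll=(260,322),off=(328,243),s5=(409,121),s10=(487,241)).items(): print(n,onp(*p,0))
print("blk",onp(645,155,.010),onp(706,163,.010),onp(637,268,.01),onp(695,272,.01))
print("ball",onp(715,273,.047))
E
```

```text
axis skirt c [-0.0011  0.0512] l [-0.0008  0.0762] r [-0.0011  0.0258] t [0.0242 0.0511] b [-0.0269  0.0514]
bar [-0.001   0.0757] [0.0011 0.0265] [-0.0005  0.0511] [-0.0013  0.0753] [-0.0012  0.0582]
ul [0.059  0.1238]
ur [ 0.0558 -0.1327]
lr [-0.0602 -0.1309]
ll [-0.0578  0.1265]
off [-0.0182  0.0891]
s5 [0.0374 0.051 ]
s10 [-0.0177  0.0148]
blk [ 0.0273 -0.059 ] [ 0.0272 -0.0959] [-0.0275 -0.0599] [-0.029  -0.0964]
ball [-0.0193 -0.0804]
```

```bash
python3 - <<'E'
from h import *
from rig import arm, optics
print(arm.get_state()["qpos"].round(1))
O,px,py,pn=panel();g=O-.001*px+.052*py
delta(g+.095*pn,toolR(90)); delta(g+.095*pn,toolR(45))
E
```

```text
[-50.6  49.4  66.3  25.7  88.6 -46.5]
d [ 0.0565  0.002  -0.0099] rv [ -0.1    0.28 -90.29] t 11.8333 f [-0.2  0.2 -0.5]
d [ 0.0565  0.002  -0.0099] rv [ 1.000e-02  2.800e-01 -4.529e+01] t 11.8333 f [-0.2  0.2 -0.5]
```

To row units: 0.0565 m is 2.26, 0.045 m is 1.8.

{"fn": "drive_effector", "kwargs": {
  "steps": [0.4, 0, -0.2, 0, 0, -5, 0.8, 0.04, -0.4, 0, 0, -11, 1.4, 0.08, -0.4, 0, 0, -18, 1.8, 0.08, -0.4, 0, 0.2, -25, 2.26, 0.08, -0.4, 0, 0.3, -32, 2.26, 0.08, -0.4, 0, 0.3, -39, 2.26, 0.08, -0.4, 0, 0.3, -46, 2.26, 0.08, -0.4, 0, 0.3, -53, 2.26, 0.08, -0.4, 0, 0.3, -60, 2.26, 0.08, -0.4, 0, 0.3, -67],
  "jaw": 0.5
}}

```text
t: 12.67
tool_pos: [0.5355, -0.3619, 0.2528]
orientation: [147.2, -12.9, 150.9]
force: [-0.6, -0.3, 0.3]
gripper_width: 0.501
grip_force: 0.0
```

{"fn": "drive_effector", "kwargs": {
  "steps": [0, 0, 0, 0, 0, -5, 0, 0, 0, 0, 0, -11, 0, 0, 0, 0, 0, -18, 0, 0, 0, 0, 0, -23.3, 0, 0, 0, 0, 0, -23.3, 0, 0, 0, 0, 0, -23.3]
}}

```text
t: 13.17
tool_pos: [0.5355, -0.3619, 0.2523]
orientation: [145.0, -0.1, 169.9]
force: [0.1, 0.5, 0.4]
gripper_width: 0.499
grip_force: 0.0
```

```bash
python3 - <<'E'
from h import *
O,px,py,pn=panel();g=O-.001*px+.052*py
delta(g+.033*pn,toolR(90))
E
```

```text
d [-0.0001  0.0001  0.0621] rv [-0.01 -0.03 -0.16] t 13.1667 f [0.1 0.5 0.4]
```

To row units: 0.062 m is 2.48, 0.059 m is 2.36.

{"fn": "drive_effector", "kwargs": {
  "steps": [0, 0, 0.4, 0, 0, 0, 0, 0, 0.88, 0, 0, 0, 0, 0, 1.36, 0, 0, 0, 0, 0, 1.8, 0, 0, 0, 0, 0, 2.12, 0, 0, 0, 0, 0, 2.36, 0, 0, 0, 0, 0, 2.48, 0, 0, 0, 0, 0, 2.48, 0, 0, 0]
}}

```text
t: 13.83
tool_pos: [0.5415, -0.3264, 0.1997]
orientation: [144.9, -0.2, 170.0]
force: [0.7, -0.7, -0.3]
gripper_width: 0.5
grip_force: 0.0
```

{"fn": "drive_effector", "kwargs": {
  "steps": [0, 0, 0, 0, 0, 0, 0, 0, 0, 0, 0, 0, 0, 0, 0, 0, 0, 0, 0, 0, 0, 0, 0, 0, 0, 0, 0, 0, 0, 0, 0, 0, 0, 0, 0, 0],
  "jaw": 0.05,
  "force": 20
}}

```text
t: 14.33
tool_pos: [0.5414, -0.3272, 0.2003]
orientation: [145.0, -0.1, 170.0]
force: [-0.9, -2.3, -0.8]
gripper_width: 0.159
grip_force: 20.0
```

{"fn": "drive_effector", "kwargs": {
  "steps": [0, 0, 0, 0, 0, 5, 0, 0, 0, 0, 0, 10, 0, 0, 0, 0, 0, 15, 0, 0, 0, 0, 0, 20, 0, 0, 0, 0, 0, 25, 0, 0, 0, 0, 0, 30, 0, 0, 0, 0, 0, 35, 0, 0, 0, 0, 0, 40, 0, 0, 0, 0, 0, 45, 0, 0, 0, 0, 0, 50]
}}

```text
t: 15.17
tool_pos: [0.5414, -0.3271, 0.2004]
orientation: [155.9, -26.2, 125.4]
force: [-0.6, -4.2, -2.0]
gripper_width: 0.167
grip_force: 20.0
```

```bash
python3 -c "
from h import *
delta([0,0,0],toolR(90));print(__import__('rig').arm.get_state()['moment'])"
```

```text
d [ 0.4323 -0.4076  0.1489] rv [-4.000e-02 -8.000e-02 -5.027e+01] t 15.1667 f [-0.6 -4.2 -2. ]
[-0.87771411 -0.30797751  0.41125764]
```

{"fn": "drive_effector", "kwargs": {
  "steps": [0, 0, 0, 0, 0, 6, 0, 0, 0, 0, 0, 12, 0, 0, 0, 0, 0, 18, 0, 0, 0, 0, 0, 24, 0, 0, 0, 0, 0, 30, 0, 0, 0, 0, 0, 36, 0, 0, 0, 0, 0, 42, 0, 0, 0, 0, 0, 48, 0, 0, 0, 0, 0, 54, 0, 0, 0, 0, 0, 59]
}}

```text
t: 16.0
tool_pos: [0.5416, -0.3269, 0.2005]
orientation: [-166.9, -32.8, 56.8]
force: [0.2, -1.2, 0.1]
gripper_width: 0.158
grip_force: 20.0
```

{"fn": "drive_effector", "kwargs": {
  "steps": [0, 0, 0, 0, 0, 3, 0, 0, 0, 0, 0, 5, 0, 0, 0, 0, 0, 5.5, 0, 0, 0, 0, 0, 5.5, 0, 0, 0, 0, 0, 5.5, 0, 0, 0, 0, 0, 5.5, 0, 0, 0, 0, 0, 5.5]
}}

```text
t: 16.58
tool_pos: [0.5416, -0.3269, 0.2004]
orientation: [-163.7, -31.5, 50.9]
force: [3.0, -1.6, 0.5]
gripper_width: 0.156
grip_force: 20.0
```

```bash
python3 -c "
from h import *
delta([0,0,0],toolR(90))"
```

```text
d [-0.1796 -0.5665  0.1485] rv [-3.0000e-02 -7.0000e-02 -1.1451e+02] t 16.5833 f [ 3.  -1.6  0.5]
```

Turned 114.5°. I open, withdraw and look.

{"fn": "drive_effector", "kwargs": {
  "steps": [0, 0, 0, 0, 0, 0, 0, 0, 0, 0, 0, 0, 0, 0, 0, 0, 0, 0, 0, 0, 0, 0, 0, 0, 0, 0, 0, 0, 0, 0],
  "jaw": 0.5
}}

```text
t: 17.0
tool_pos: [0.5414, -0.3267, 0.2001]
orientation: [-163.6, -31.5, 50.8]
force: [-0.1, 0.3, -0.0]
gripper_width: 0.497
grip_force: 0.0
```

{"fn": "drive_effector", "kwargs": {
  "steps": [0, 0, -0.4, 0, 0, 0, 0, 0, -1.2, 0, 0, 0, 0, 0, -2, 0, 0, 0, 0, 0, -2.8, 0, 0, 0, 0, 0, -3.4, 0, 0, 0, 0, 0, -3.4, 0, 0, 0]
}}

```text
t: 17.5
tool_pos: [0.5328, -0.3768, 0.273]
orientation: [-164.0, -31.4, 50.9]
force: [0.2, -0.4, 0.3]
gripper_width: 0.499
grip_force: 0.0
```

```bash
python3 - <<'E'
from h import *
from rig import arm, optics
O,px,py,pn=panel();g=O-.0*px+.052*py
delta(g+.231*pn-.06*px,toolR(),0)
s=optics.snapshot("wrist");np.savez("pics/w4.npz",**s);cv2.imwrite("pics/w4.png",cv2.resize(s["color"],(800,600),interpolation=cv2.INTER_CUBIC))
E
```

```text
d [-0.053   0.0243  0.0369] rv [  0.17   0.1  -24.5 ] t 17.5 f [ 0.2 -0.4  0.3]
```

View pics/w4.png

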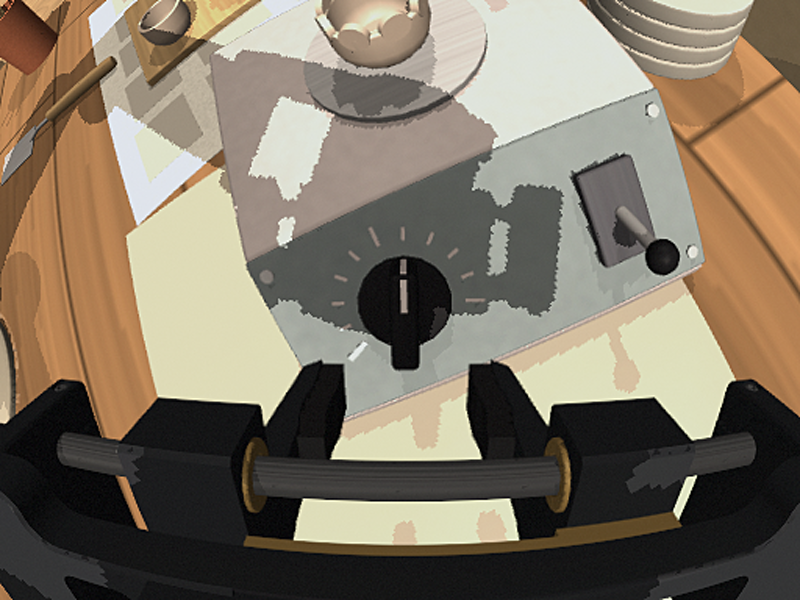

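The pointer at (403,265) lines up with the tick of setting 6, one past the longer 5 at (374,237). The bowl stands upright on the disc. Next is the lever, pushed with closed fingers leaning 15° towards the robot for reach.

```bash
cat >> h.py <<'E'
def leverR(t=15):
    O,px,py,pn=panel();a=np.radians(t);u=np.cos(a)*pn+np.sin(a)*py
    return np.c_[px,np.cross(-u,px),-u]
E
python3 - <<'E'
from h import *
O,px,py,pn=panel();L=O-.0765*py
p=L-.055*px+.036*pn
R=leverR();print("tcp",p-.166*R[:,2],np.hypot(*(p-.166*R[:,2])[:2]))
delta(p+.06*pn,R,.166)
E
```

```text
tcp [ 0.61670773 -0.3943739   0.18388863] 0.7320240393742607
d [-0.0127  0.1001  0.0094] rv [-14.73   3.25 -24.39] t 17.55 f [ 0.   0.5 -0.2]
```

Careful with the scale: shifts go in units of 25 mm. That gives: 0.1 m is 4, 0.08 m is 3.2.

{"fn": "drive_effector", "kwargs": {
  "steps": [-0.12, 0.8, 0, -3, 0.6, -5, -0.2, 1.6, 0, -6, 1.3, -10, -0.32, 2.4, 0.08, -9, 2, -15, -0.44, 3.2, 0.16, -12, 2.6, -20, -0.508, 4, 0.28, -14.7, 3.2, -24.4, -0.508, 4, 0.376, -14.7, 3.2, -24.4, -0.508, 4, 0.376, -14.7, 3.2, -24.4],
  "jaw": 0.0,
  "force": 20
}}

```text
t: 18.13
tool_pos: [0.611, -0.4264, 0.2291]
orientation: [165.5, -35.2, 79.8]
force: [-0.7, 0.5, 0.1]
gripper_width: 0.008
grip_force: 0.0
```

```bash
python3 - <<'E'
from h import *
from rig import arm, optics
O,px,py,pn=panel();L=O-.0765*py
R=leverR();delta(L-.055*px+.096*pn,R,.166);delta(L-.055*px+.036*pn,R,.166)
s=optics.snapshot("wrist");np.savez("pics/w5.npz",**s);cv2.imwrite("pics/w5.png",cv2.resize(s["color"],(800,600),interpolation=cv2.INTER_CUBIC))
E
```

```text
d [ 0.0007  0.0011 -0.0042] rv [-0.38 -0.14 -0.17] t 18.1333 f [-0.7  0.5  0.1]
d [ 0.0005 -0.014   0.0539] rv [-0.38 -0.14 -0.17] t 18.1333 f [-0.7  0.5  0.1]
```

View pics/w5.png

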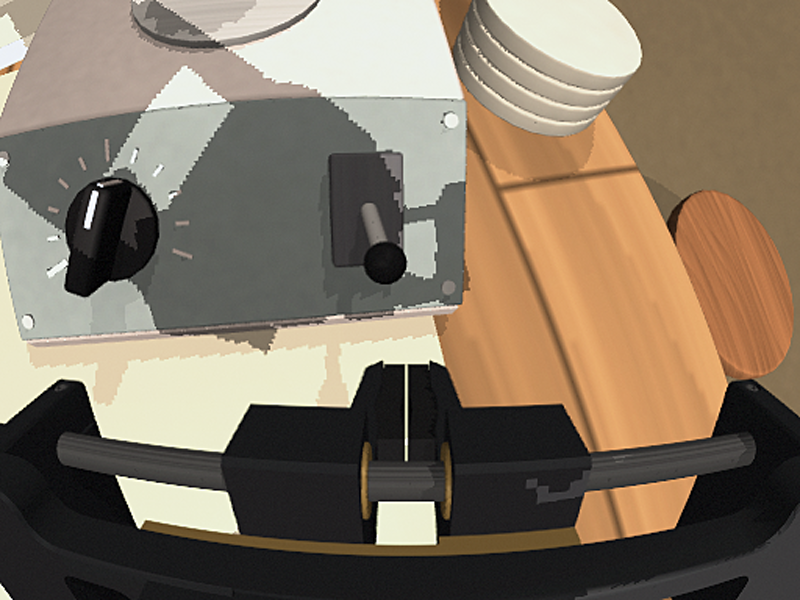

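The closed fingers at (405,380) are just below the ball at (385,262) and lined up with it. I lower them, then push.

To row units: 0.054 m is 2.16, -0.014 m is -0.56.

{"fn": "drive_effector", "kwargs": {
  "steps": [0, -0.12, 0.4, 0, 0, 0, 0, -0.24, 0.88, 0, 0, 0, 0, -0.36, 1.36, 0, 0, 0, 0, -0.48, 1.8, 0, 0, 0, 0, -0.56, 2.08, 0, 0, 0, 0, -0.56, 2.16, 0, 0, 0, 0, -0.56, 2.16, 0, 0, 0]
}}

```text
t: 18.77
tool_pos: [0.6169, -0.3952, 0.1853]
orientation: [165.2, -35.1, 80.0]
force: [0.1, 0.6, 0.0]
gripper_width: 0.006
grip_force: 0.0
```

{"fn": "drive_effector", "kwargs": {
  "steps": [0.2, 0, 0, 0, 0, 0, 0.4, 0, 0, 0, 0, 0, 0.6, 0, 0, 0, 0, 0, 0.8, 0, 0, 0, 0, 0, 0.96, 0, 0, 0, 0, 0, 1.12, 0, 0, 0, 0, 0, 1.28, 0, 0, 0, 0, 0, 1.44, 0, 0, 0, 0, 0, 1.6, 0, 0, 0, 0, 0, 1.76, 0, 0, 0, 0, 0]
}}

```text
t: 19.6
tool_pos: [0.6231, -0.3597, 0.2113]
orientation: [165.2, -35.1, 80.0]
force: [1.0, -2.5, 0.3]
gripper_width: 0.003
grip_force: 1.0
```

```bash
python3 - <<'E'
from h import *
O,px,py,pn=panel();L=O-.0765*py
R=leverR();delta(L+.003*px+.036*pn,R,.166)
E
```

```text
d [ 0.0134 -0.0009  0.0021] rv [-0.18 -0.06 -0.02] t 19.6 f [ 1.  -2.5  0.3]
```

To row units: 0.013 m is 0.52, 0.012 m is 0.48.

{"fn": "drive_effector", "kwargs": {
  "steps": [0.12, 0, 0, 0, 0, 0, 0.24, 0, 0, 0, 0, 0, 0.36, 0, 0, 0, 0, 0, 0.44, 0, 0, 0, 0, 0, 0.48, 0, 0, 0, 0, 0, 0.52, 0, 0, 0, 0, 0, 0.52, 0, 0, 0, 0, 0]
}}

```text
t: 20.18
tool_pos: [0.6241, -0.3512, 0.2169]
orientation: [165.3, -34.8, 79.7]
force: [1.7, -11.7, -10.5]
gripper_width: 0.006
grip_force: 6.5
```

{"fn": "drive_effector", "kwargs": {
  "steps": [0.04, 0, 0, 0, 0, 0, 0.08, 0, 0, 0, 0, 0, 0.12, 0, 0, 0, 0, 0, 0.12, 0, 0, 0, 0, 0]
}}

```text
t: 20.52
tool_pos: [0.6239, -0.3502, 0.2175]
orientation: [165.4, -34.6, 79.5]
force: [2.3, -20.0, -17.8]
gripper_width: 0.009
grip_force: 11.5
```

The lever is against its stop, with the force rising with no travel. I back off, withdraw and look.

To row units: -0.1 m is -4, -0.09 m is -3.6.

{"fn": "drive_effector", "kwargs": {
  "steps": [-0.4, 0, 0, 0, 0, 0, -1, 0, 0, 0, 0, 0, -1.4, 0, -0.4, 0, 0, 0, -2, 0, -1.2, 0, 0, 0, -2.4, 0, -2.4, 0, 0, 0, -2.4, 0, -3.6, 0, 0, 0, -2.4, 0, -4, 0, 0, 0, -2.4, 0, -4, 0, 0, 0, -2.4, 0, -4, 0, 0, 0]
}}

```text
t: 21.27
tool_pos: [0.582, -0.4455, 0.2645]
orientation: [165.2, -35.1, 80.0]
force: [1.3, -0.3, 0.6]
gripper_width: 0.005
grip_force: 0.0
```

```bash
python3 - <<'E'
from h import *
from rig import arm, optics
s=optics.snapshot("wrist");cv2.imwrite("pics/w6.png",cv2.resize(s["color"],(800,600),interpolation=cv2.INTER_CUBIC))
E
```

```text
(no output)
```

View pics/w6.png

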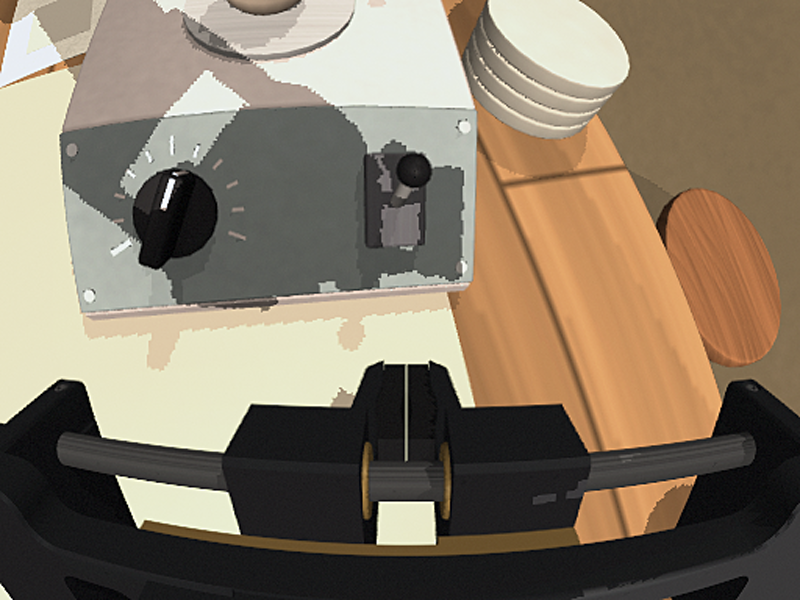

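The lever ball at (413,170) is up the slope of its block, the dial still points to 6, and the bowl is on the disc.

```bash
python3 -c "
from rig import arm, optics
print(arm.job_done())"
```

```text
the job is handed in; nothing more can be done
None
```

I handed the job in at about 21 s: in the last pictures the petal-rim bowl stands upright on the disc, the dial points to 6 and the lever is over at its upper stop; no verdict was returned.

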